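# Seat the slotted tube head on the bench mixer

## Robot

A 7-joint arm with a two-finger parallel gripper is mounted at the origin on the work surface. World frame = base frame: x ahead of the robot, y to its left, z up, the work surface at z = 0. Lengths are in m, angles in degrees, forces in N, time in s.
With the tool pointing down it reaches from about 0.425 to 0.925 m from the base axis. Payload 6.8 kg.
Tool frame: the origin (TCP) lies midway between the tips of the shut fingers; the grasp point (between the pads) lies 19 mm behind it; x points along the fingers, y is the direction in which the jaws open and shut, and the axes are right-handed (so a half turn about x gives the same grasp; the last joint's range is limited). The gripper opens to 85 mm and grips with 20 to 120 N. Pads are 22 mm wide; open, the fingers measure 114 mm over their backs; the gripper's body (76 mm by 85 mm) begins 54 mm behind the grasp point. The pads swing forward as they close: fully open they stand 13 mm farther back than shut.
Start: joints at [70.067, 27.33, 1.283, 89.118, -0.659, 63.558, -4.761], TCP at [0.16, -0.656, 0.231] pointing down, gripper open.
Joint ranges: [-169.35, 169.35], [-19.33, 120.38], [-80.79, 83.38], [13.8, 139.57], [-78.32, 258.32], [9.67, 109.79], [-169.56, 169.56]. Speed limits (degrees/s): [136.94, 136.94, 180, 180, 180, 180, 180].

## Interface

Orientations are given as [roll, pitch, yaw] about the fixed x, y, z axes, in that order (R = Rz(yaw) Ry(pitch) Rx(roll)).
In Python, from bench import ctrl, imaging, workorder gives the robot as it stands.
- The arm moves only by the tool play_rows, never from a script. Its argument "motion" is a list of rows, each an object of numbers: "tx", "ty", "tz": the shift along the tool's x, y, z each as a share of 40 mm, from -1 to 1; "spin": the turn about the tool's x as a share of 0.12 rad, from -1 to 1. A call has 1 to 20 rows; each row shifts and turns the pose as measured when the row begins, along the tool's axes as they then stand; what a row does not reach is not made up. A row lasts 1/12 s, in which the tool goes at most 41.7 mm and 7.16 degrees, less where a joint would pass 70% of its speed; a pose out of reach is approached as far as the arm can. A call with a number of a shift or a turn outside -1 to 1 is refused whole. A call with a gripper value outside its range is refused whole. "claw" is the closure, from -1 (fully open) to 1 (shut), so that 0 is half open, set as the call begins (left out, the last holds). The fingers move at their own pace and stop on an object; the grip force is fixed at half the most. Time passes only in rows, so rows that do not move let the fingers close. It gives the time, the measured TCP pose, the force and the opening at its end, in the units of the state.
- ctrl.sense(): the state, without advancing time (a new reading comes with each control period).
- imaging.grab_frame(name): name is "scene" or "side" or "wrist"; returns the picture (400x640x3 uint8, blue, green, red); there is no depth.
- imaging.camera_info(name): a dict with "fx", "fy", "cx", "cy" (pixels), "R" (3x3) and "t" (3): a world point X has camera coordinates R X + t. Camera axes: x right, y down, z forward; pixel columns grow to the right and rows downward; lengths in m; the calibration is good to about 2 mm. A picture is of the moment at which its call begins: read the wrist's pose just before it. camera_info takes no time and is no camera call; for the wrist camera it gives the pose at the moment of the call.
- workorder.finish_job(): hands the job in, once; it reports no verdict.
The state is a dict: "clock": time; "qpos": joint angles; "dq": joint speeds; "joint_torque": joint torques, N m; "ee_pos": TCP position; "tcp_rot": TCP orientation; "contact_force": force on the tool from outside, world axes, zero at the start; "ft_torque": the same for the moment, N m; "grip_width": finger opening in m.
Only numpy, scipy, OpenCV 4.12 (cv2) and the standard library are available. Lean on these libraries where they do the work, as an engineer would, in place of code of your own. Each camera call takes 0.05 s, during which the arm holds its last target.

## Task

Fit the tube head that has the long slot through its hub onto the bench mixer: turn it so that the slot lines up with the flat drive tang standing on the mixer's spindle, lower it over the tang while still gripping it, and leave it sitting flat on the spindle, fully down, with the gripper clear. Leave the other head, the one with the round hole, where it is.

Things in the scene. Friction and masses are not known exactly. Their poses are not given: they have to be found in the camera images.
- slot_head_mid (a point): Tube head to fit: aluminium, 0.2-0.45 kg, in mm: disc 112 across, 12 thick, 8 small black wells; a block hub on it, 54 (x) by 42 (y), top 52 above the underside. A slot 36 long (x) by 15 wide (y) goes through the hub. On the bench left or right of the mixer. Point: on its axis, half-way up, 26 above the underside; z up. Grip the hub's flat long faces, across y. Half turns are alike.
- round_head_mid (a point): The other tube head, to be left alone: same disc and hub, same outer sizes and material, but 6 larger wells and only a round hole 16 mm wide through the hub, which does not go over the tang. Stands on the other side of the mixer. Point and axes as for the slotted head: on its axis, 26 mm above the underside.
- spindle_seat (a point): Centre of the upper face of the mixer's spindle flange (black, 52 mm across), 76 mm above the bench; the head's underside rests here. A flat steel tang stands on it: 26 mm long along x, 7 mm thick along y, 20 mm high, its top 6 mm narrowed to 20 x 3 mm. x runs along the tang, z up. The spindle turns stiffly (0.12 N m) about z and stays where it is left.
- mixer: The bench mixer: a white box, 180 x 180 mm and 70 mm high, with a black top, fixed to the bench. Origin: the centre of its underside; the spindle stands in the middle of its top, the flange 6 mm above the black top.
Mind the look-alikes: they are no part of the job. Leave any green or pink look-alike of the part that bears slot_head_mid alone.

How it is judged (in metres and radians):
On the way:
1. the slotted head, still gripped, is lowered over the tang with the slot lined up (underside within 13 mm of the flange, within 12 mm of the axis, slot within 0.3 rad of the tang) (z of slot_head_mid in the frame of spindle_seat below 0.039 m and horizontal distance between slot_head_mid and spindle_seat below 0.012 m and angle between the x axis of slot_head_mid and the x axis of spindle_seat, either way round below 0.3 rad and contact force between the fingers and slot_head above 0.5 N), for 0.05 s.
At the end, for the whole second after the job is handed in: The slotted head sits on the spindle: its underside within 3 mm of the flange, its axis within 12 mm of the spindle's, its slot within 0.35 rad (20 degrees) of the tang's direction, level within 0.1 rad, at rest and released; the round-holed head is within 30 mm of where it started (z of slot_head_mid in the frame of spindle_seat between 0.022 and 0.029 m and horizontal distance between slot_head_mid and spindle_seat below 0.012 m and angle between the x axis of slot_head_mid and the x axis of spindle_seat, either way round below 0.35 rad and angle between slot_head_mid's own z axis and vertical below 0.1 rad and linear speed of slot_head below 0.02 m/s and distance of round_head_mid from where it was at the start of the episode below 0.03 m); the robot touches nothing.
It fails at once if the round-holed head is pushed or carried more than 30 mm from its place (distance of round_head_mid from where it was at the start of the episode above 0.03 m).
It also fails if it takes over 38 s, if anything falls off the work surface, if the arm or the gripper's body presses on something with over 40 N, if the wrist force passes 120 N, or if a joint passes its speed limit or range.

## Working session

There is one attempt and no reset: what is moved stays moved. The work goes in short steps, Python scripts to look and compute and a tool call to move; the robot and the scene stay as the last step left them, time stands still between calls to the robot, and variables do not carry over. Pictures are saved under pics/ and viewed, and the job is handed in when it is done.

Besides the shell and the picture viewer there is one more tool, called after "Request:" as a command line: name --argument value ..., lists and objects as JSON in quotes. play_rows: Moves the arm, as the interface text tells. Its arguments: {"type":"object","properties":{"motion":{"type":"array","items":{"type":"object","properties":{"tx":{"type":"number","minimum":-1,"maximum":1},"ty":{"type":"number","minimum":-1,"maximum":1},"tz":{"type":"number","minimum":-1,"maximum":1},"spin":{"type":"number","minimum":-1,"maximum":1}}}},"claw":{"type":"number"}},"required":["motion"]}

```bash
mkdir -p pics; ls
python3 - <<'E'
from bench import ctrl, imaging
import cv2
print(ctrl.sense())
for n in ("scene","side","wrist"):
    c=imaging.camera_info(n); print(n,c)
    cv2.imwrite(f"pics/{n}0.png",imaging.grab_frame(n))
E
```

```text
pics
{'clock': 0.0, 'qpos': array([70.06762016, 27.37537334,  1.28117353, 89.17754033, -0.6572438 ,
       63.55807499, -4.7619676 ]), 'dq': array([ 0.00807614, -0.06485307,  0.11397768, -0.00314554, -0.02285014,
        0.00649475, -0.01675449]), 'joint_torque': array([ 3.17076660e-05, -5.96448541e+01,  1.60845000e+00, -2.81201595e+01,
        1.25332241e-02,  9.22433945e-03,  1.81033130e-06]), 'ee_pos': array([ 0.16013494, -0.65512768,  0.23033676]), 'tcp_rot': array([-84.6221281 ,  89.89636711, 109.11680551]), 'contact_force': array([-0.25991172, -0.47340962,  0.48353875]), 'ft_torque': array([-0.00738357,  0.0485975 , -0.03223007]), 'grip_width': 0.08521419607569741}
scene {'fx': 401.8556539843597, 'fy': 401.8556539843597, 'cx': 321.1798167280849, 'cy': 201.5589816154717, 'R': array([[ 0.05483397,  0.99848425, -0.00473737],
       [ 0.61785982, -0.03765745, -0.785386  ],
       [-0.78437394,  0.0401388 , -0.6189882 ]]), 't': array([-0.10249215, -0.19992762,  1.30932182])}
side {'fx': 477.4937291520539, 'fy': 477.4937291520539, 'cx': 332.50218277577596, 'cy': 207.06433211126995, 'R': array([[-0.99272776, -0.11999037,  0.00969099],
       [-0.09938605,  0.7715067 , -0.62841056],
       [ 0.06792655, -0.62480375, -0.77782148]]), 't': array([0.44001724, 0.03665627, 1.33642682])}
wrist {'fx': 292.7566172903181, 'fy': 292.7566172903181, 'cx': 316.44959775709054, 'cy': 197.0328672214566, 'R': array([[ 2.36476130e-01, -9.71637216e-01, -4.00235903e-04],
       [-9.27200523e-01, -2.25784278e-01,  2.98865604e-01],
       [-2.90479310e-01, -7.03034823e-02, -9.54295128e-01]]), 't': array([-0.67345286, -0.03725483,  0.37885789])}
```

View pics/scene0.png

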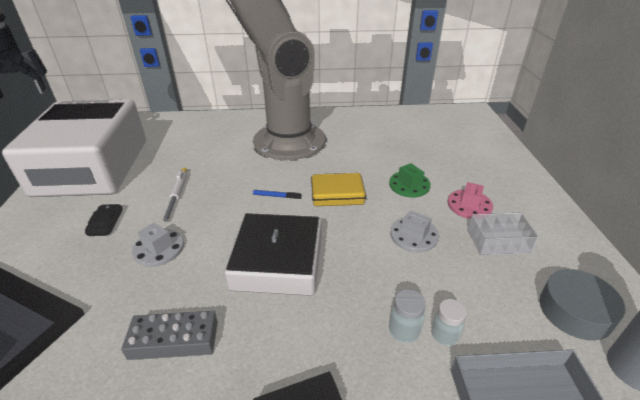

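View pics/side0.png

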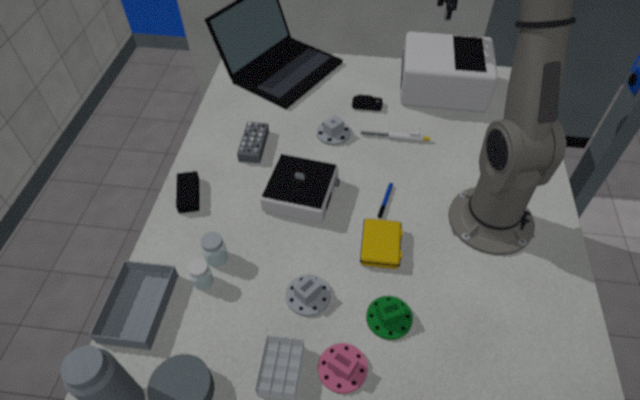

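View pics/wrist0.png

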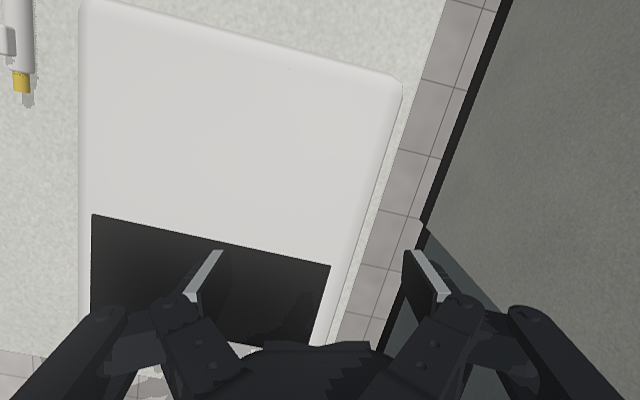

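Run:
```python
import cv2,numpy as np
s=cv2.imread('pics/scene0.png');d=cv2.imread('pics/side0.png')
def cr(i,x,y,w=36,h=27):return cv2.resize(i[y-h:y+h,x-w:x+w],(400,300),interpolation=cv2.INTER_CUBIC)
cv2.imwrite('pics/crop.png',np.vstack([np.hstack([cr(s,158,243),cr(s,415,230)]),np.hstack([cr(d,333,130),cr(d,308,293)])]))
cv2.imwrite('pics/crop2.png',np.hstack([cr(s,275,238),cr(d,300,178)]))
```

```text
(no output)
```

View pics/crop.png

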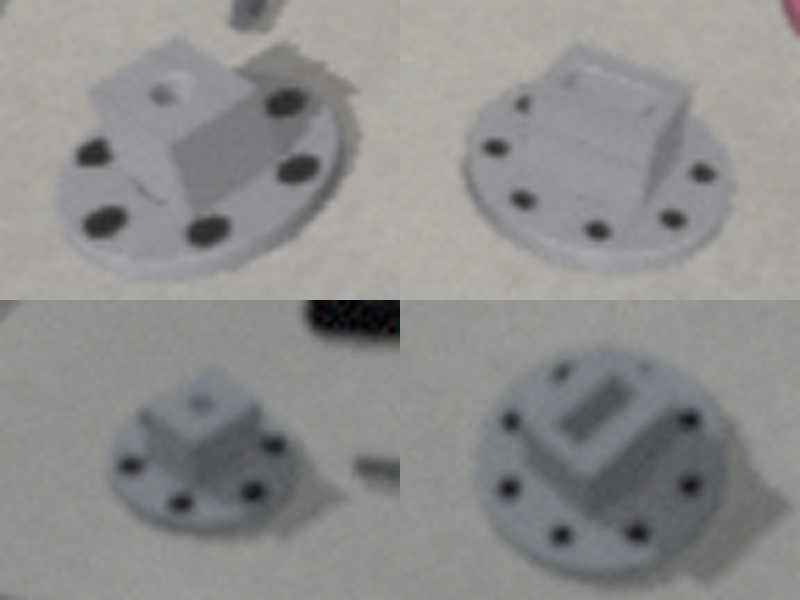

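View pics/crop2.png

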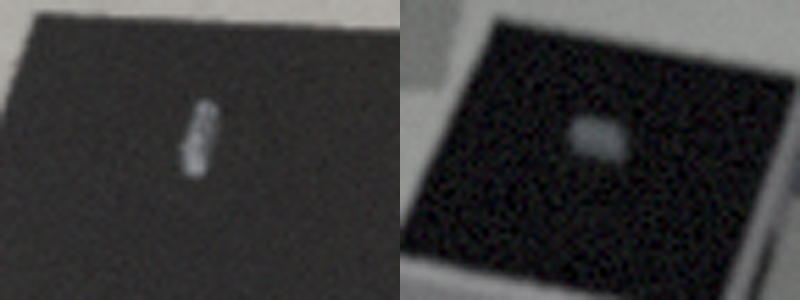

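```bash
cat > h.py <<'E'
import numpy as np,cv2
from bench import ctrl, imaging
def ray(c,u,v,z):
    R=np.array(c['R']);t=np.array(c['t'])
    d=R.T@np.array([(u-c['cx'])/c['fx'],(v-c['cy'])/c['fy'],1.]);o=-R.T@t
    return o+d*(z-o[2])/d[2]
def proj(c,X):
    p=np.array(c['R'])@np.array(X)+np.array(c['t']);return c['cx']+c['fx']*p[0]/p[2],c['cy']+c['fy']*p[1]/p[2]
E
python3 - <<'E'
from h import *
np.set_printoptions(precision=4,suppress=True)
s=imaging.camera_info('scene');d=imaging.camera_info('side')
f=lambda x,y,ox,oy:(ox+x/5.556,oy+y/5.556)
print('head side',ray(d,*f(198,108,272,266),.052),'slot ends',ray(d,*f(172,130,272,266),.052),ray(d,*f(225,88,272,266),.052))
print('head scene',ray(s,*f(215,90,379,203),.052))
print('hub long edge side',ray(d,*f(190,195,272,266),.052),ray(d,*f(290,100,272,266),.052))
print('disc rim L,R side',ray(d,*f(75,175,272,266),.012),ray(d,*f(325,175,272,266),.012))
print('disc scene',ray(s,*f(65,165,379,203),.012),ray(s,*f(335,180,379,203),.012))
print('tang scene',ray(s,*f(207,103,239,211),.096),ray(s,*f(190,172,239,211),.096))
print('tang side',ray(d,*f(198,130,264,151),.093))
for u,v in ((247,215),(320,216),(315,275),(232,271)): print(ray(s,u,v,.07))
E
```

```text
head side [0.4676 0.298  0.052 ] slot ends [0.477  0.3099 0.052 ] [0.4575 0.2868 0.052 ]
head scene [0.473  0.2977 0.052 ]
hub long edge side [0.4646 0.3394 0.052 ] [0.4289 0.2891 0.052 ]
disc rim L,R side [0.5208 0.3154 0.012 ] [0.4118 0.3017 0.012 ]
disc scene [0.4716 0.24   0.012 ] [0.4875 0.3508 0.012 ]
tang scene [ 0.5377 -0.0191  0.096 ] [ 0.5741 -0.0239  0.096 ]
tang side [ 0.5374 -0.0189  0.093 ]
[ 0.4561 -0.0893  0.07  ]
[0.4695 0.0745 0.07  ]
[0.6421 0.0559 0.07  ]
[ 0.6226 -0.1031  0.07  ]
```

```bash
cat >> h.py <<'E'
from scipy.spatial.transform import Rotation as Ro
def tool():
    s=ctrl.sense();R=Ro.from_euler('xyz',s['tcp_rot'],degrees=True).as_matrix();return np.array(s['ee_pos']),R
def yang():
    p,R=tool();return np.degrees(np.arctan2(R[1,1],R[0,1]))
def plan(tgt,yaw=None):
    """single-frame plan: spin needed and shift in tool axes, in shares"""
    p,R=tool();d=R.T@(np.array(tgt)-p)/.04
    print('pos',p.round(4),'tool x',R[:,0].round(3),'y-ang',round(yang(),2),'z',R[:,2].round(3))
    print('shares tx ty tz total',d.round(2))
    if yaw is not None:
        dy=(yaw-yang()+90)%180-90
        # spin about tool x (down): + spin = - yaw
        sp=-np.radians(dy)/.12; print('yaw change',round(dy,2),'spin shares',sp.round(2))
        R2=R@Ro.from_euler('x',sp*.12).as_matrix();print('after spin shares',(R2.T@(np.array(tgt)-p)/.04).round(2))
E
python3 - <<'E'
from h import *
plan([.47,-.06,.28]);plan([.47,.298,.2],142)
c=imaging.camera_info('wrist');p,R=tool()
cw=-np.array(c['R']).T@c['t'];print('cam in tool',R.T@(cw-p)); print('cam fwd in tool',R.T@np.array(c['R'])[2],'cam x in tool',R.T@np.array(c['R'])[0])
E
```

```text
pos [ 0.1602 -0.6553  0.2305] tool x [-0.     0.001 -1.   ] y-ang -76.26 z [-0.971 -0.238  0.   ]
shares tx ty tz total [ -1.22 -12.62 -11.06]
pos [ 0.1602 -0.6553  0.2305] tool x [-0.     0.001 -1.   ] y-ang -76.26 z [-0.971 -0.238  0.   ]
shares tx ty tz total [  0.79 -21.31 -13.18]
yaw change 38.26 spin shares -5.56
after spin shares [  0.79  -8.57 -23.55]
cam in tool [-0.14201672 -0.00101803 -0.07696747]
cam fwd in tool [9.54328518e-01 8.98734620e-04 2.98757883e-01] cam x in tool [-0.00127973  0.9999986   0.00107963]
```

Request:
play_rows --motion '[{"tx": -0.1, "ty": -0.7, "tz": -0.7}, {"tx": -0.1, "ty": -0.7, "tz": -0.7}, {"tx": -0.1, "ty": -0.7, "tz": -0.7}, {"tx": -0.1, "ty": -0.7, "tz": -0.7}, {"tx": -0.1, "ty": -0.7, "tz": -0.7}, {"tx": -0.1, "ty": -0.7, "tz": -0.7}, {"tx": -0.1, "ty": -0.7, "tz": -0.7}, {"tx": -0.1, "ty": -0.7, "tz": -0.7}, {"tx": -0.1, "ty": -0.7, "tz": -0.7}, {"tx": -0.1, "ty": -0.7, "tz": -0.7}, {"ty": -0.7, "tz": -0.7}, {"ty": -0.7, "tz": -0.7}, {"ty": -0.7, "tz": -0.7}, {"ty": -0.7, "tz": -0.7}, {"ty": -0.7, "tz": -0.7}, {"ty": -0.7, "tz": -0.7}, {"ty": -0.7, "tz": -0.7}, {"ty": -0.7, "tz": -0.7}, {"ty": -0.7, "tz": -0.7}, {}]' --claw -1

```text
schema error: expected keys tx, ty, tz, spin
```

Run:
```python
from h import *
plan([.548,-.018,.27]);print(ctrl.sense()['qpos'])
```

```text
pos [ 0.1602 -0.6553  0.2305] tool x [-0.     0.001 -1.   ] y-ang -76.26 z [-0.971 -0.238  0.   ]
shares tx ty tz total [ -0.97 -13.17 -13.2 ]
[70.06781746 27.36789724  1.28110921 89.16373565 -0.65986243 63.55801922
 -4.75955154]
```

Request:
play_rows --motion '[{"tx": -0.1, "ty": -0.7, "tz": -0.7, "spin": 0}, {"tx": -0.1, "ty": -0.7, "tz": -0.7, "spin": 0}, {"tx": -0.1, "ty": -0.7, "tz": -0.7, "spin": 0}, {"tx": -0.1, "ty": -0.7, "tz": -0.7, "spin": 0}, {"tx": -0.1, "ty": -0.7, "tz": -0.7, "spin": 0}, {"tx": -0.1, "ty": -0.7, "tz": -0.7, "spin": 0}, {"tx": -0.1, "ty": -0.7, "tz": -0.7, "spin": 0}, {"tx": -0.1, "ty": -0.7, "tz": -0.7, "spin": 0}, {"tx": -0.1, "ty": -0.7, "tz": -0.7, "spin": 0}, {"tx": -0.1, "ty": -0.7, "tz": -0.7, "spin": 0}, {"tx": 0, "ty": -0.7, "tz": -0.7, "spin": 0}, {"tx": 0, "ty": -0.7, "tz": -0.7, "spin": 0}, {"tx": 0, "ty": -0.7, "tz": -0.7, "spin": 0}, {"tx": 0, "ty": -0.7, "tz": -0.7, "spin": 0}, {"tx": 0, "ty": -0.7, "tz": -0.7, "spin": 0}, {"tx": 0, "ty": -0.7, "tz": -0.7, "spin": 0}, {"tx": 0, "ty": -0.7, "tz": -0.7, "spin": 0}, {"tx": 0, "ty": -0.7, "tz": -0.7, "spin": 0}, {"tx": 0, "ty": -0.7, "tz": -0.7, "spin": 0}, {"tx": 0, "ty": 0, "tz": 0, "spin": 0}]' --claw -1

```text
clock: 1.82
ee_pos: [0.5635, 0.0165, 0.2666]
tcp_rot: [-53.9, 89.7, 139.3]
contact_force: [-0.5, 0.6, 0.6]
grip_width: 0.0856
```

Run:
```python
from h import *
plan([.548,-.018,.27]);print(ctrl.sense()['qpos'])
```

```text
pos [0.5635 0.0165 0.2666] tool x [-0.004  0.004 -1.   ] y-ang -76.86 z [-0.974 -0.227  0.003]
shares tx ty tz total [-0.09  0.75  0.57]
[ 12.72368144  17.112839   -25.31488425 100.70223878   7.7419814
  64.15700717 -91.87914599]
```

Run:
```python
from h import *
import pickle
c=imaging.camera_info('wrist');i=imaging.grab_frame('wrist');pickle.dump(c,open('c1.pkl','wb'));cv2.imwrite('pics/w1.png',i)
```

```text
(no output)
```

View pics/w1.png

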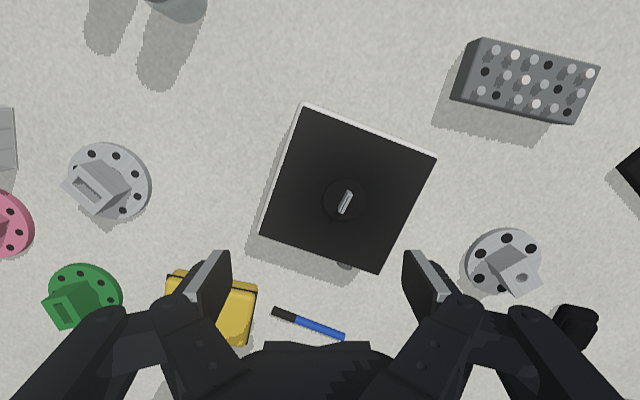

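Excellent view: the tang is at (345,201) and the flange around it. The slotted head is at (105,182), round head at (505,265). I'll enlarge both.

Run:
```python
import cv2,numpy as np
i=cv2.imread('pics/w1.png')
a=cv2.resize(i[171:231,315:375],(600,600),interpolation=cv2.INTER_CUBIC);cv2.imwrite('pics/t1.png',cv2.convertScaleAbs(a,alpha=1.6,beta=10))
b=cv2.resize(i[135:235,55:155],(600,600),interpolation=cv2.INTER_CUBIC);cv2.imwrite('pics/h1.png',b)
```

```text
(no output)
```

View pics/t1.png

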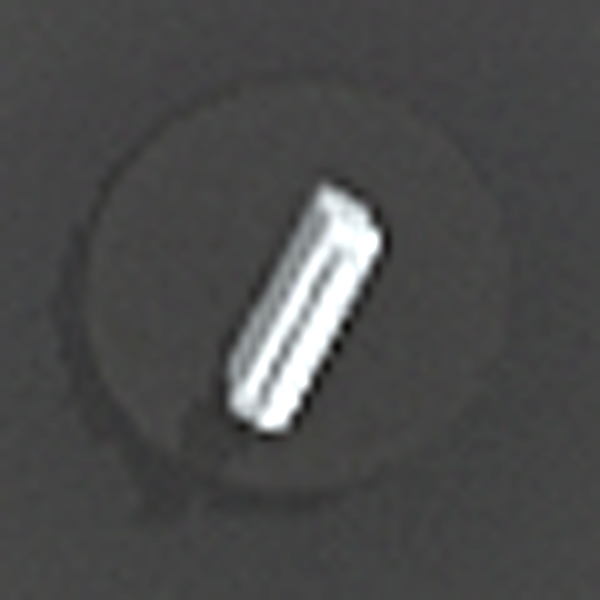

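View pics/h1.png

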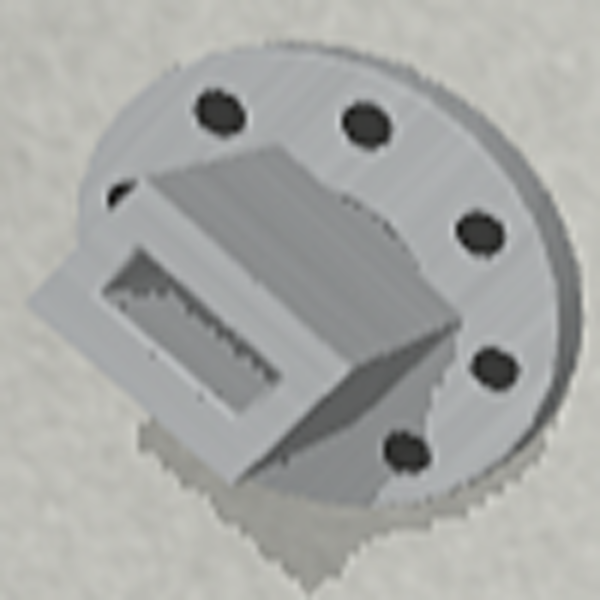

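Run:
```python
from h import *
import pickle
np.set_printoptions(precision=4,suppress=True)
c=pickle.load(open('c1.pkl','rb'))
print('flange',ray(c,344.6,199.5,.076))
an=lambda a,b:np.degrees(np.arctan2(*(b-a)[1::-1]))
g=lambda x,y,z:ray(c,315+x/10,171+y/10,z)
a,b=g(383,240,.09),g(285,432,.09);print('tang R edge',a,b,np.linalg.norm(b-a),an(a,b))
a,b=g(325,183,.076),g(228,370,.076);print('tang L edge base',a,b,np.linalg.norm(b-a),an(a,b))
P=[ray(c,55+x/6,135+y/6,.052) for x,y in ((148,180),(355,365),(238,485),(28,300))]
for i in range(4):
    d=P[(i+1)%4]-P[i];print(P[i],np.linalg.norm(d),an(P[i],P[(i+1)%4]))
print('head c',np.mean(P,0))
Q=[ray(c,55+x/6,135+y/6,.052) for x,y in ((140,248),(280,378),(240,414),(100,290))]
print('slot c',np.mean(Q,0),an(Q[0],Q[1]),an(Q[3],Q[2]))
```

```text
flange [ 0.5407 -0.0216  0.076 ]
tang R edge [ 0.5523 -0.0275  0.09  ] [ 0.5271 -0.0226  0.09  ] 0.02560537975151426 168.88347426503975
tang L edge base [ 0.5537 -0.0218  0.076 ] [ 0.5284 -0.0164  0.076 ] 0.025867788592592138 168.0786781945541
[0.5025 0.3049 0.052 ] 0.05273130526957795 -126.15237875938035
[0.4714 0.2623 0.052 ] 0.04159125486265263 144.31079715521795
[0.4376 0.2866 0.052 ] 0.054305775402798025 52.92354745119598
[0.4704 0.3299 0.052 ] 0.04073269449760076 -37.88446930849521
head c [0.4705 0.2959 0.052 ]
slot c [0.4707 0.2964 0.052 ] -128.026157264739 -126.79656133134264
```

Request:
play_rows --motion '[{"tx": 0, "ty": 0, "tz": 0, "spin": -0.95}, {"tx": 0, "ty": 0, "tz": 0, "spin": -0.95}, {"tx": 0, "ty": 0, "tz": 0, "spin": -0.95}, {"tx": 0, "ty": 0, "tz": 0, "spin": -0.95}, {"tx": 0, "ty": 0, "tz": 0, "spin": -0.95}, {"tx": 0, "ty": 0, "tz": 0, "spin": -0.95}, {"tx": 0, "ty": 0, "tz": 0, "spin": 0}]' --claw -1

```text
clock: 2.45
ee_pos: [0.5585, 0.0067, 0.2635]
tcp_rot: [-40.2, 89.2, -166.4]
contact_force: [-0.1, 0.0, 0.9]
grip_width: 0.0856
```

Run:
```python
from h import *
plan([.4705,.296,.18],-37);print(ctrl.sense()['qpos'])
```

```text
pos [0.5585 0.0067 0.2635] tool x [-0.013 -0.003 -1.   ] y-ang -36.15 z [-0.59  -0.807  0.01 ]
shares tx ty tz total [ 2.09 -6.02 -4.56]
yaw change -0.85 spin shares 0.12
after spin shares [ 2.09 -6.09 -4.47]
[ 18.62184353  18.00181543 -31.79954715 100.88725939  10.39159191
  64.82313631 -52.64185551]
```

Request:
play_rows --motion '[{"tx": 0.1, "ty": -0.5, "tz": -0.37, "spin": 0}, {"tx": 0.15, "ty": -0.5, "tz": -0.37, "spin": 0}, {"tx": 0.15, "ty": -0.5, "tz": -0.37, "spin": 0}, {"tx": 0.15, "ty": -0.5, "tz": -0.37, "spin": 0}, {"tx": 0.15, "ty": -0.5, "tz": -0.37, "spin": 0}, {"tx": 0.15, "ty": -0.5, "tz": -0.37, "spin": 0}, {"tx": 0.15, "ty": -0.5, "tz": -0.37, "spin": 0}, {"tx": 0.15, "ty": -0.5, "tz": -0.37, "spin": 0}, {"tx": 0.15, "ty": -0.5, "tz": -0.37, "spin": 0}, {"tx": 0.15, "ty": -0.5, "tz": -0.37, "spin": 0}, {"tx": 0.15, "ty": -0.5, "tz": -0.37, "spin": 0}, {"tx": 0, "ty": 0, "tz": 0, "spin": 0}, {"tx": 0, "ty": 0, "tz": 0, "spin": 0}]' --claw -1

```text
clock: 3.53
ee_pos: [0.4804, 0.2624, 0.1934]
tcp_rot: [-7.3, 88.8, -137.7]
contact_force: [-1.0, -1.1, -1.1]
grip_width: 0.0856
```

Run:
```python
from h import *
import pickle
plan([.4705,.296,.019],-37);print(ctrl.sense()['qpos'])
c=imaging.camera_info('wrist');i=imaging.grab_frame('wrist');pickle.dump(c,open('c2.pkl','wb'));cv2.imwrite('pics/w2.png',i)
```

```text
pos [0.4804 0.2624 0.1934] tool x [-0.015 -0.014 -1.   ] y-ang -40.41 z [-0.648 -0.761  0.02 ]
shares tx ty tz total [ 4.35 -0.72 -0.57]
yaw change 3.41 spin shares -0.5
after spin shares [ 4.35 -0.69 -0.61]
[ -6.3893315   22.28513824 -36.0994331  106.20272583  15.38229381
  57.6290156  -89.45368618]
```

View pics/w2.png

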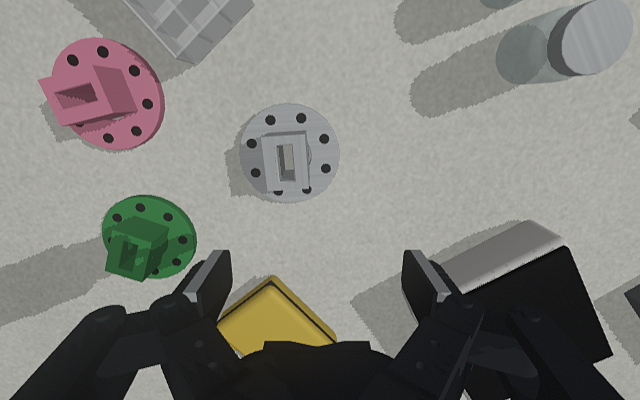

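Run:
```python
import cv2
i=cv2.imread('pics/w2.png')
cv2.imwrite('pics/h2.png',cv2.resize(i[120:200,245:325],(640,600+40)[:2],interpolation=cv2.INTER_CUBIC)[:600])
```

```text
(no output)
```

View pics/h2.png

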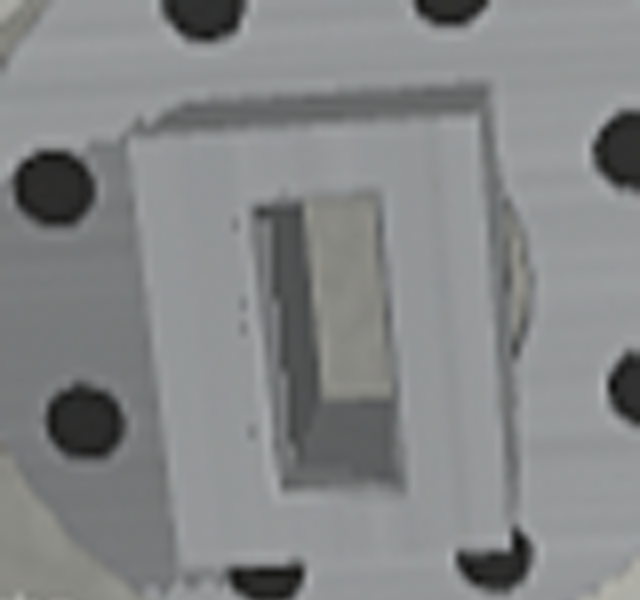

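Run:
```python
from h import *
import pickle
np.set_printoptions(precision=4,suppress=True)
c=pickle.load(open('c2.pkl','rb'))
an=lambda a,b:np.degrees(np.arctan2(*(b-a)[1::-1]))
P=[ray(c,245+x/8,120+y/8,.052) for x,y in ((130,138),(478,112),(510,545),(180,568))]
for i in range(4):
    d=P[(i+1)%4]-P[i];print(P[i],np.linalg.norm(d),an(P[i],P[(i+1)%4]))
print('head c',np.mean(P,0))
plan([*np.mean(P,0)[:2],.019],-37.2)
```

```text
[0.4695 0.3315 0.052 ] 0.041506443807785016 -36.25831962664072
[0.503  0.3069 0.052 ] 0.053638049828012485 -126.89834306888429
[0.4708 0.264  0.052 ] 0.041756612267749696 143.7197513229291
[0.4371 0.2888 0.052 ] 0.05362544784383447 52.83419421442266
head c [0.4701 0.2978 0.052 ]
pos [0.4801 0.2626 0.1935] tool x [-0.015 -0.013 -1.   ] y-ang -40.38 z [-0.648 -0.762  0.02 ]
shares tx ty tz total [ 4.35 -0.75 -0.59]
yaw change 3.18 spin shares -0.46
after spin shares [ 4.35 -0.71 -0.63]
```

Request:
play_rows --motion '[{"tx": 0.2, "ty": -0.25, "tz": -0.2, "spin": -0.25}, {"tx": 0.3, "ty": -0.25, "tz": -0.2, "spin": -0.22}, {"tx": 0.3, "ty": -0.2, "tz": -0.2, "spin": 0}, {"tx": 0.3, "ty": 0, "tz": 0, "spin": 0}, {"tx": 0.3, "ty": 0, "tz": 0, "spin": 0}, {"tx": 0.3, "ty": 0, "tz": 0, "spin": 0}, {"tx": 0.3, "ty": 0, "tz": 0, "spin": 0}, {"tx": 0, "ty": 0, "tz": 0, "spin": 0}]' --claw -1

```text
clock: 4.25
ee_pos: [0.4736, 0.295, 0.1043]
tcp_rot: [-5.2, 88.7, -132.6]
contact_force: [0.3, -0.5, -0.9]
grip_width: 0.0855
```

Run:
```python
from h import *
plan([.4702,.2975,.019],-37)
```

```text
pos [0.4736 0.295  0.1043] tool x [-0.015 -0.016 -1.   ] y-ang -37.37 z [-0.607 -0.795  0.022]
shares tx ty tz total [ 2.13 -0.1  -0.04]
yaw change 0.37 spin shares -0.05
after spin shares [ 2.13 -0.1  -0.04]
```

Request:
play_rows --motion '[{"tx": 0.3, "ty": -0.1, "tz": -0.05, "spin": -0.05}, {"tx": 0.3, "ty": 0, "tz": 0, "spin": 0}, {"tx": 0.3, "ty": 0, "tz": 0, "spin": 0}, {"tx": 0.3, "ty": 0, "tz": 0, "spin": 0}, {"tx": 0.3, "ty": 0, "tz": 0, "spin": 0}, {"tx": 0.3, "ty": 0, "tz": 0, "spin": 0}, {"tx": 0.2, "ty": 0, "tz": 0, "spin": 0}, {"tx": 0, "ty": 0, "tz": 0, "spin": 0}]' --claw -1

```text
clock: 4.92
ee_pos: [0.4707, 0.2963, 0.015]
tcp_rot: [-4.4, 88.7, -131.6]
contact_force: [0.4, -1.1, 0.1]
grip_width: 0.0855
```

Run:
```python
from h import *
plan([.4702,.2975,.019],-37)
i=imaging.grab_frame('wrist');cv2.imwrite('pics/w3.png',i)
```

```text
pos [0.4707 0.2963 0.015 ] tool x [-0.015 -0.017 -1.   ] y-ang -37.11 z [-0.603 -0.797  0.023]
shares tx ty tz total [-0.1  -0.03 -0.01]
yaw change 0.11 spin shares -0.02
after spin shares [-0.1  -0.03 -0.01]
```

View pics/w3.png

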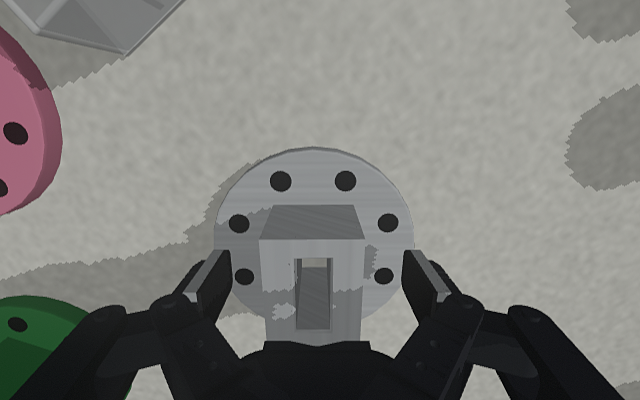

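Request:
play_rows --motion '[{"tx": -0.12, "ty": -0.03, "tz": 0, "spin": 0}, {"tx": 0, "ty": 0, "tz": 0, "spin": 0}, {"tx": 0, "ty": 0, "tz": 0, "spin": 0}, {"tx": 0, "ty": 0, "tz": 0, "spin": 0}, {"tx": 0, "ty": 0, "tz": 0, "spin": 0}, {"tx": 0, "ty": 0, "tz": 0, "spin": 0}, {"tx": 0, "ty": 0, "tz": 0, "spin": 0}, {"tx": 0, "ty": 0, "tz": 0, "spin": 0}]' --claw 1

```text
clock: 5.63
ee_pos: [0.4714, 0.2985, 0.0236]
tcp_rot: [0.1, 88.9, -127.0]
contact_force: [0.4, -0.0, -2.5]
grip_width: 0.0413
```

Request:
play_rows --motion '[{"tx": -0.2, "ty": 0, "tz": 0, "spin": 0}, {"tx": -0.4, "ty": 0, "tz": 0, "spin": 0}, {"tx": -0.4, "ty": 0, "tz": 0, "spin": 0}, {"tx": -0.4, "ty": 0, "tz": 0, "spin": 0}, {"tx": -0.4, "ty": 0, "tz": 0, "spin": 0}, {"tx": -0.4, "ty": 0, "tz": 0, "spin": 0}, {"tx": -0.4, "ty": 0, "tz": 0, "spin": 0}, {"tx": -0.4, "ty": 0, "tz": 0, "spin": 0}, {"tx": -0.4, "ty": 0, "tz": 0, "spin": 0}, {"tx": 0, "ty": 0, "tz": 0, "spin": 0}]' --claw 1

```text
clock: 6.47
ee_pos: [0.4701, 0.299, 0.1673]
tcp_rot: [-5.8, 88.6, -132.8]
contact_force: [0.8, 1.5, -2.4]
grip_width: 0.0413
```

Run:
```python
from h import *
plan([.5405,-.0215,.16],-101.5);s=ctrl.sense();print(s['qpos'],s['grip_width'])
i=imaging.grab_frame('wrist');cv2.imwrite('pics/w4.png',i)
```

```text
pos [0.4701 0.299  0.1673] tool x [-0.017 -0.018 -1.   ] y-ang -37.02 z [-0.602 -0.798  0.025]
shares tx ty tz total [0.3  6.23 5.33]
yaw change -64.48 spin shares 9.38
after spin shares [ 0.3   7.5  -3.33]
[-10.37195393  25.35437249 -36.54163136 106.07384495  18.01693263
  55.91375102 -91.90653945] 0.04129846833509168
```

View pics/w4.png

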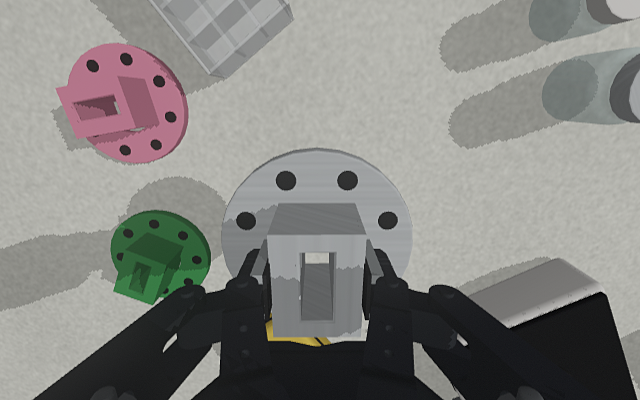

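Request:
play_rows --motion '[{"tx": 0, "ty": 0.25, "tz": 0.2, "spin": 0}, {"tx": 0, "ty": 0.45, "tz": 0.38, "spin": 0}, {"tx": 0, "ty": 0.45, "tz": 0.38, "spin": 0}, {"tx": 0, "ty": 0.45, "tz": 0.38, "spin": 0}, {"tx": 0, "ty": 0.45, "tz": 0.38, "spin": 0}, {"tx": 0, "ty": 0.45, "tz": 0.38, "spin": 0}, {"tx": 0, "ty": 0.45, "tz": 0.38, "spin": 0}, {"tx": 0, "ty": 0.45, "tz": 0.38, "spin": 0}, {"tx": 0, "ty": 0.45, "tz": 0.38, "spin": 0}, {"tx": 0, "ty": 0.45, "tz": 0.38, "spin": 0}, {"tx": 0, "ty": 0.45, "tz": 0.38, "spin": 0}, {"tx": 0, "ty": 0.25, "tz": 0.2, "spin": 0}, {"tx": 0, "ty": 0, "tz": 0, "spin": 0}]' --claw 1

```text
clock: 7.6
ee_pos: [0.5189, 0.0156, 0.1532]
tcp_rot: [-20.3, 86.9, -147.4]
contact_force: [0.0, -0.3, -2.9]
grip_width: 0.0409
```

Run:
```python
from h import *
plan([.5405,-.0215,.16],-101.5);s=ctrl.sense();print(s['qpos'],s['grip_width'])
```

```text
pos [0.5189 0.0156 0.1532] tool x [-0.046 -0.03  -0.998] y-ang -37.11 z [-0.602 -0.797  0.051]
shares tx ty tz total [-0.17  0.99  0.42]
yaw change -64.39 spin shares 9.37
after spin shares [-0.17  0.81 -0.71]
[ 16.61027939  22.74776828 -32.06045396 110.96575042  16.05147383
  53.61358836 -60.81972127] 0.0409218269565881
```

Request:
play_rows --motion '[{"tx": -0.05, "ty": 0, "tz": 0, "spin": 0.8}, {"tx": -0.05, "ty": 0, "tz": 0, "spin": 0.95}, {"tx": -0.05, "ty": 0, "tz": 0, "spin": 0.95}, {"tx": -0.05, "ty": 0, "tz": 0, "spin": 0.95}, {"tx": -0.05, "ty": 0, "tz": 0, "spin": 0.95}, {"tx": -0.05, "ty": 0, "tz": 0, "spin": 0.95}, {"tx": -0.05, "ty": 0, "tz": 0, "spin": 0.95}, {"tx": 0, "ty": 0, "tz": 0, "spin": 0.95}, {"tx": 0, "ty": 0, "tz": 0, "spin": 0.95}, {"tx": 0, "ty": 0, "tz": 0, "spin": 0.5}, {"tx": 0, "ty": 0, "tz": 0, "spin": 0}]' --claw 1

```text
clock: 8.52
ee_pos: [0.5069, 0.0144, 0.1556]
tcp_rot: [34.0, 85.6, -157.3]
contact_force: [0.7, 0.1, -2.3]
grip_width: 0.0412
```

Run:
```python
from h import *
plan([.5405,-.0215,.16],-101.5);s=ctrl.sense();print(s['qpos'],s['grip_width'])
import pickle
p,R=tool();c=imaging.camera_info('wrist');i=imaging.grab_frame('wrist');cv2.imwrite('pics/w5.png',i);cv2.imwrite('pics/s5.png',imaging.grab_frame('side'));pickle.dump((c,p,R),open('c5.pkl','wb'))
```

```text
pos [0.5069 0.0144 0.1556] tool x [-0.07  -0.029 -0.997] y-ang -101.23 z [-0.978  0.197  0.063]
shares tx ty tz total [-0.14  0.72 -0.99]
yaw change -0.27 spin shares 0.04
after spin shares [-0.14  0.72 -0.99]
[   6.56315316   20.29939392  -19.32578455  112.08646371    9.2510071
   53.36184565 -119.02728236] 0.04122963783393222
```

View pics/w5.png

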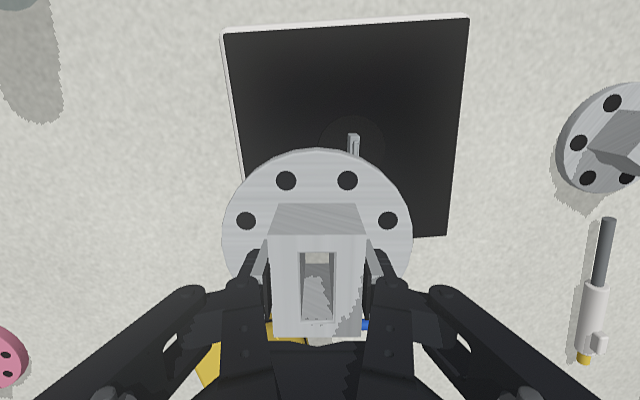

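View pics/s5.png

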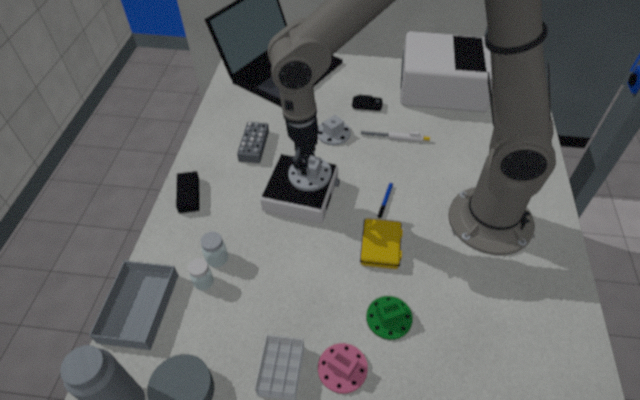

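```bash
cat > m.py <<'E'
from h import *
import pickle
np.set_printoptions(precision=4,suppress=True)
def tr(c,p,R,u,v,xt):
    Rc=np.array(c['R']);o=R.T@(-Rc.T@np.array(c['t'])-p);d=R.T@Rc.T@np.array([(u-c['cx'])/c['fx'],(v-c['cy'])/c['fy'],1.])
    return o+d*(xt-o[0])/d[0]
E
python3 - <<'E'
from m import *
c,p,R=pickle.load(open('c5.pkl','rb'))
for u,v in((270,236),(364,235),(360,338),(275,338),(301,252),(334,252),(332,320),(303,320)):print(tr(c,p,R,u,v,-.0284))
print(proj(c,[.5405,-.0215,.076]))
i=cv2.imread('pics/w5.png')
cv2.imwrite('pics/x5.png',cv2.resize(i[110:360,210:430],(660,750))[:600])
cv2.imwrite('pics/x5b.png',cv2.resize(i[110:190,300:400],(800,600),interpolation=cv2.INTER_CUBIC))
E
```

```text
[-0.0284 -0.0208 -0.0237]
[-0.0284  0.019  -0.0241]
[-0.0284  0.0197  0.0298]
[-0.0284 -0.021   0.0297]
[-0.0284 -0.0078 -0.0161]
[-0.0284  0.0064 -0.0161]
[-0.0284  0.0061  0.0194]
[-0.0284 -0.0075  0.0193]
(np.float64(351.48662169204204), np.float64(149.56042829465358))
```

View pics/x5.png

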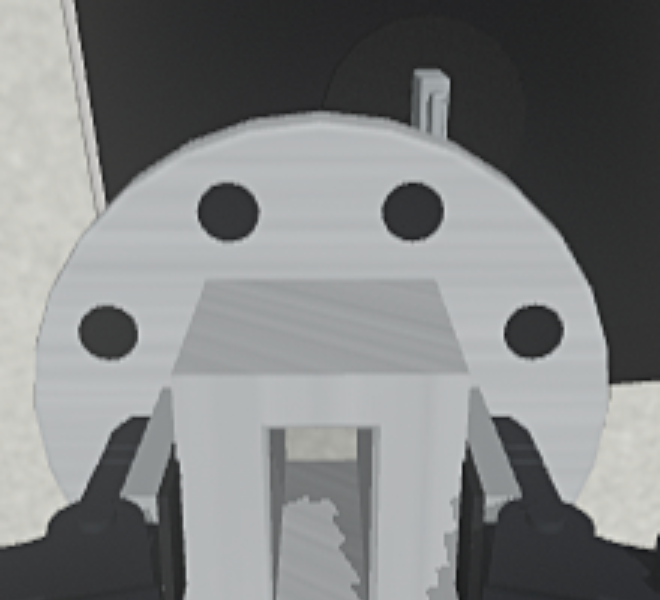

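View pics/x5b.png

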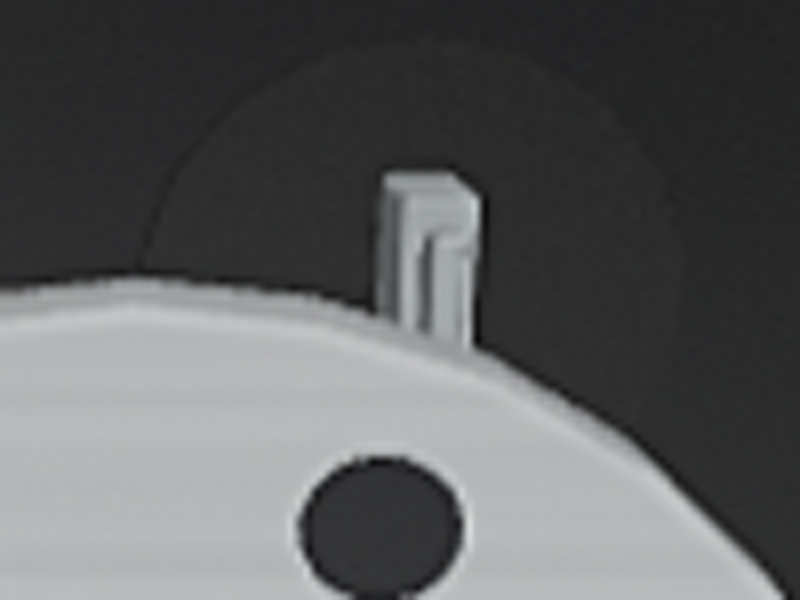

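Run:
```python
from m import *
p,R=tool();off=R@[.0236,-.0007,.0008]
plan(np.array([.5405,-.0215,.076])-off,-101.5)
```

```text
pos [0.507  0.0144 0.1557] tool x [-0.07  -0.029 -0.997] y-ang -100.97 z [-0.979  0.193  0.063]
shares tx ty tz total [ 1.36  0.65 -1.14]
yaw change -0.53 spin shares 0.08
after spin shares [ 1.36  0.64 -1.14]
```

Request:
play_rows --motion '[{"tx": -0.05, "ty": 0.3, "tz": -0.5, "spin": 0.05}, {"tx": -0.05, "ty": 0.3, "tz": -0.5, "spin": 0}, {"tx": 0, "ty": 0.05, "tz": -0.15, "spin": 0}, {"tx": 0, "ty": 0, "tz": 0, "spin": 0}, {"tx": 0, "ty": 0, "tz": 0, "spin": 0}]' --claw 1

```text
clock: 9.03
ee_pos: [0.5463, -0.0193, 0.1559]
tcp_rot: [31.7, 85.4, -159.0]
contact_force: [-0.5, 0.1, -2.0]
grip_width: 0.041
```

Run:
```python
from m import *
p,R=tool();off=R@[.0236,-.0007,.0008]
plan(np.array([.5405,-.0215,.076])-off,-101.5);print(p+off)
c=imaging.camera_info('wrist');i=imaging.grab_frame('wrist');cv2.imwrite('pics/w6.png',i);pickle.dump((c,p,R),open('c6.pkl','wb'))
cv2.imwrite('pics/s6.png',cv2.resize(imaging.grab_frame('scene')[180:300,200:360],(800,600),interpolation=cv2.INTER_CUBIC))
```

```text
pos [ 0.5463 -0.0193  0.1559] tool x [-0.075 -0.029 -0.997] y-ang -100.56 z [-0.98   0.186  0.068]
shares tx ty tz total [ 1.41  0.01 -0.02]
yaw change -0.94 spin shares 0.14
after spin shares [ 1.41  0.01 -0.03]
[ 0.5438 -0.0191  0.1324]
```

View pics/w6.png

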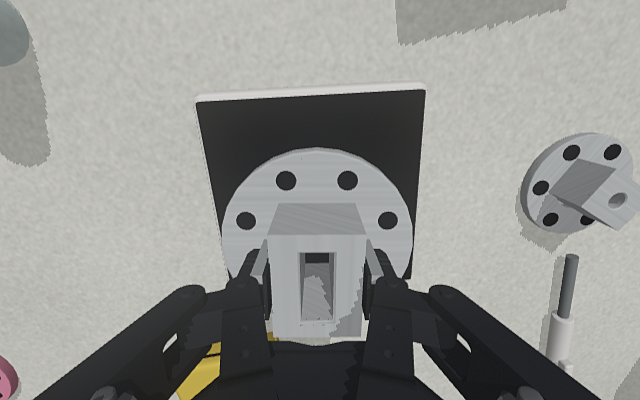

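View pics/s6.png

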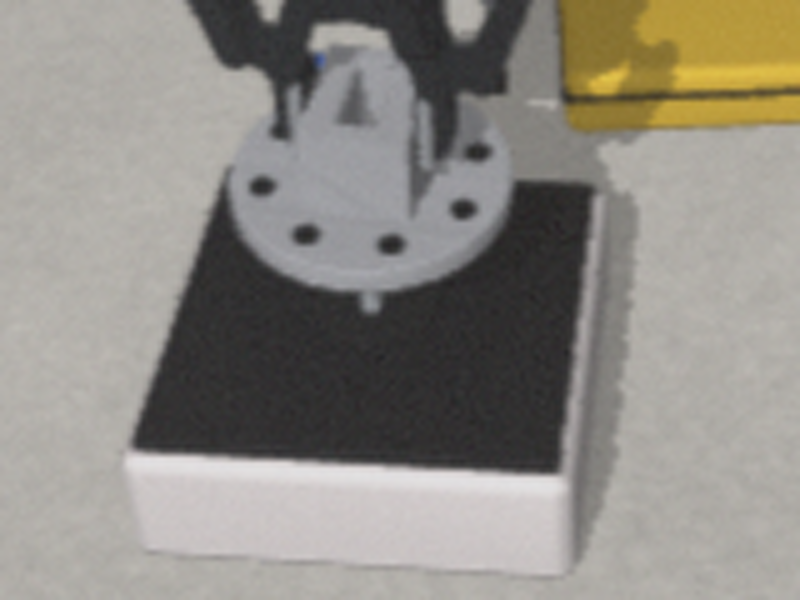

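Request:
play_rows --motion '[{"tx": 0.25, "ty": 0.0, "tz": 0, "spin": 0.07}, {"tx": 0.25, "ty": 0.0, "tz": 0, "spin": 0.07}, {"tx": 0.2, "ty": 0, "tz": 0, "spin": 0}, {"tx": 0, "ty": 0, "tz": 0, "spin": 0}]' --claw 1

```text
clock: 9.47
ee_pos: [0.5414, -0.0174, 0.1252]
tcp_rot: [31.9, 85.4, -159.6]
contact_force: [-0.7, 0.4, -2.8]
grip_width: 0.0412
```

Run:
```python
from m import *
p,R=tool();off=R@[.0236,-.0007,.0008]
plan(np.array([.5405,-.0215,.076])-off,-101.5);print(p+off)
c=imaging.camera_info('wrist');i=imaging.grab_frame('wrist');cv2.imwrite('pics/w7.png',cv2.resize(i[220:350,230:400],(800,600),interpolation=cv2.INTER_CUBIC))
```

```text
pos [ 0.5414 -0.0174  0.1252] tool x [-0.076 -0.028 -0.997] y-ang -101.36 z [-0.977  0.199  0.069]
shares tx ty tz total [ 0.64  0.07 -0.1 ]
yaw change -0.14 spin shares 0.02
after spin shares [ 0.64  0.07 -0.1 ]
[ 0.5389 -0.0172  0.1017]
```

View pics/w7.png

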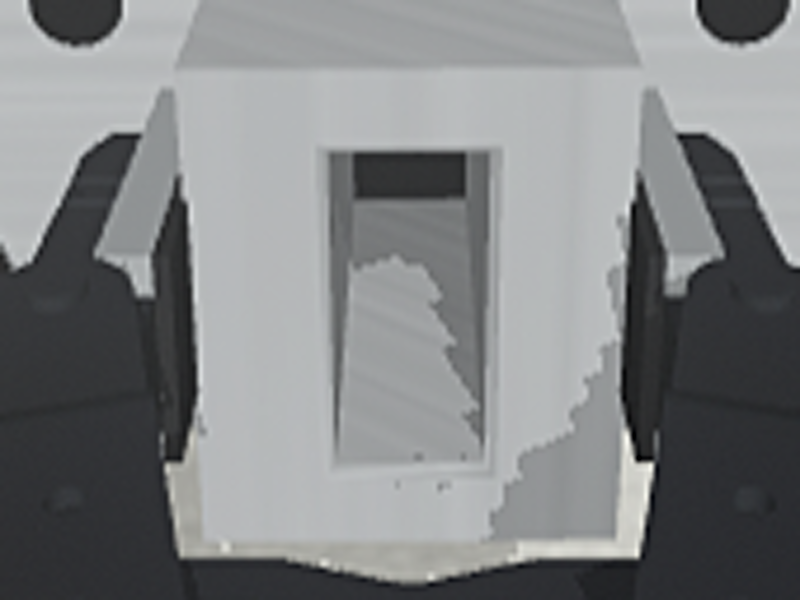

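Request:
play_rows --motion '[{"tx": 0, "ty": 0.09, "tz": -0.1, "spin": 0.02}, {"tx": 0.15, "ty": 0.0, "tz": 0, "spin": 0}, {"tx": 0.15, "ty": 0, "tz": 0, "spin": 0}, {"tx": 0, "ty": 0, "tz": 0, "spin": 0}]' --claw 1

```text
clock: 9.85
ee_pos: [0.5446, -0.0223, 0.1128]
tcp_rot: [32.3, 85.4, -159.3]
contact_force: [0.0, 0.9, -2.8]
grip_width: 0.0408
```

Run:
```python
from m import *
p,R=tool();off=R@[.0236,-.0007,.0008]
plan(np.array([.5405,-.0215,.076])-off,-101.5);print(p+off)
c=imaging.camera_info('wrist');i=imaging.grab_frame('wrist');cv2.imwrite('pics/w8.png',cv2.resize(i[220:350,230:400],(800,600),interpolation=cv2.INTER_CUBIC))
```

```text
pos [ 0.5446 -0.0223  0.1128] tool x [-0.074 -0.028 -0.997] y-ang -101.49 z [-0.977  0.201  0.067]
shares tx ty tz total [ 0.34 -0.02  0.02]
yaw change -0.01 spin shares 0.0
after spin shares [ 0.34 -0.02  0.02]
[ 0.5422 -0.0221  0.0893]
```

View pics/w8.png

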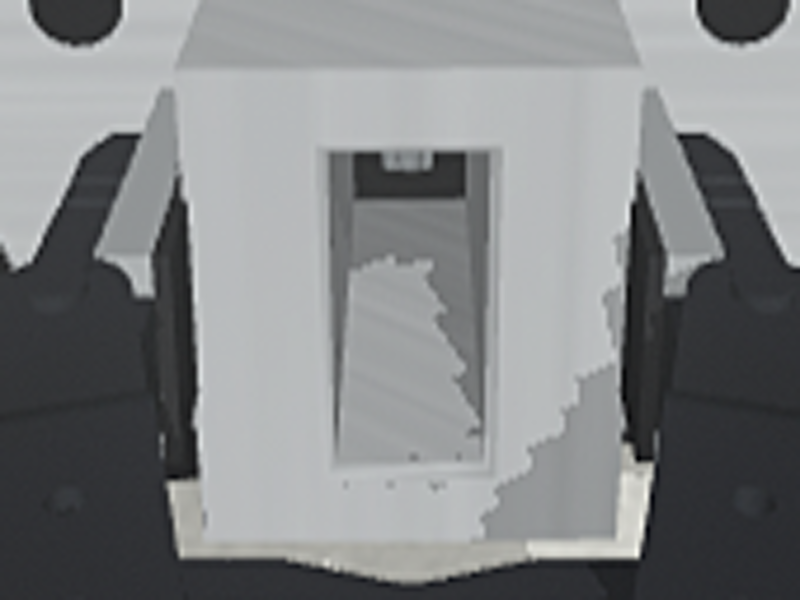

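Request:
play_rows --motion '[{"tx": 0.1, "ty": 0, "tz": 0, "spin": 0}, {"tx": 0.1, "ty": 0.0, "tz": 0, "spin": 0}, {"tx": 0, "ty": 0, "tz": 0, "spin": 0}]' --claw 1

```text
clock: 10.15
ee_pos: [0.5446, -0.0223, 0.1048]
tcp_rot: [32.4, 85.5, -159.1]
contact_force: [-0.3, 0.0, -2.8]
grip_width: 0.0414
```

Run:
```python
from m import *
p,R=tool();off=R@[.0236,-.0007,.0008]
plan(np.array([.5405,-.0215,.076])-off,-101.5);print(p+off)
```

```text
pos [ 0.5446 -0.0223  0.1048] tool x [-0.073 -0.028 -0.997] y-ang -101.49 z [-0.977  0.201  0.066]
shares tx ty tz total [ 0.14 -0.01  0.04]
yaw change -0.01 spin shares 0.0
after spin shares [ 0.14 -0.01  0.04]
[ 0.5422 -0.0222  0.0813]
```

Request:
play_rows --motion '[{"tx": 0.06, "ty": 0, "tz": 0.03, "spin": 0}, {"tx": 0.05, "ty": 0.0, "tz": 0, "spin": 0}, {"tx": 0.04, "ty": 0, "tz": 0, "spin": 0}, {"tx": 0, "ty": 0, "tz": 0, "spin": 0}]' --claw 1

```text
clock: 10.48
ee_pos: [0.5435, -0.0221, 0.1001]
tcp_rot: [33.0, 85.6, -158.6]
contact_force: [-1.1, -0.2, -3.1]
grip_width: 0.0414
```

Run:
```python
from m import *
p,R=tool();off=R@[.0236,-.0007,.0008]
plan(np.array([.5405,-.0215,.076])-off,-101.5);print(p+off)
cv2.imwrite('pics/s9.png',cv2.resize(imaging.grab_frame('scene')[180:300,200:360],(800,600),interpolation=cv2.INTER_CUBIC))
```

```text
pos [ 0.5435 -0.0221  0.1001] tool x [-0.072 -0.028 -0.997] y-ang -101.49 z [-0.977  0.201  0.065]
shares tx ty tz total [ 0.02 -0.01  0.02]
yaw change -0.01 spin shares 0.0
after spin shares [ 0.02 -0.01  0.02]
[ 0.5412 -0.0219  0.0766]
```

View pics/s9.png

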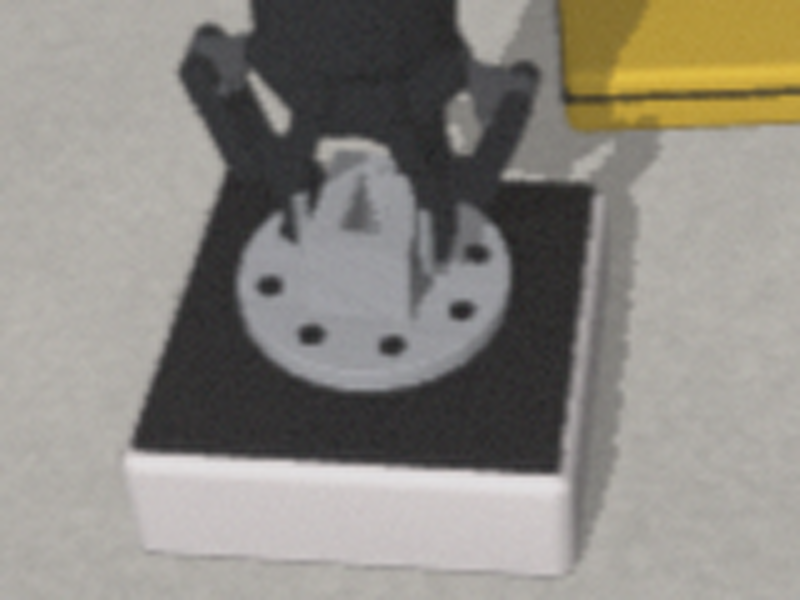

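Request:
play_rows --motion '[{"tx": 0.04, "ty": 0, "tz": 0.02, "spin": 0}, {"tx": 0.03, "ty": 0.0, "tz": 0, "spin": 0}, {"tx": 0, "ty": 0, "tz": 0, "spin": 0}]' --claw 1

```text
clock: 10.78
ee_pos: [0.5437, -0.022, 0.1001]
tcp_rot: [34.4, 85.7, -157.2]
contact_force: [-0.5, 0.1, -3.7]
grip_width: 0.041
```

Request:
play_rows --motion '[{"tx": 0.08, "ty": 0, "tz": 0, "spin": 0}, {"tx": 0.06, "ty": 0.0, "tz": 0, "spin": 0}, {"tx": 0, "ty": 0, "tz": 0, "spin": 0}]' --claw 1

```text
clock: 11.03
ee_pos: [0.5444, -0.0219, 0.1004]
tcp_rot: [36.3, 85.8, -155.3]
contact_force: [-0.3, 0.9, -3.1]
grip_width: 0.0412
```

Run:
```python
from m import *
p,R=tool();off=R@[.0236,-.0007,.0008]
plan(np.array([.5405,-.0215,.076])-off,-101.5);print(p+off,ctrl.sense()['contact_force'],ctrl.sense()['qpos'])
```

```text
pos [ 0.5444 -0.0219  0.1004] tool x [-0.067 -0.031 -0.997] y-ang -101.54 z [-0.978  0.202  0.059]
shares tx ty tz total [0.02 0.   0.04]
yaw change 0.04 spin shares -0.01
after spin shares [0.02 0.   0.04]
[ 0.5422 -0.0218  0.0768] [-0.2642  0.9145 -3.084 ] [   8.1815   27.4123  -16.944   109.7026   11.9968   48.5892 -117.1541]
```

Request:
play_rows --motion '[{"tx": 0, "ty": 0, "tz": 0, "spin": 0}, {"tx": 0, "ty": 0, "tz": 0, "spin": 0}, {"tx": 0, "ty": 0, "tz": 0, "spin": 0}, {"tx": 0, "ty": 0, "tz": 0, "spin": 0}, {"tx": 0, "ty": 0, "tz": 0, "spin": 0}, {"tx": 0, "ty": 0, "tz": 0, "spin": 0}, {"tx": 0, "ty": 0, "tz": 0, "spin": 0}, {"tx": 0, "ty": 0, "tz": 0, "spin": 0}]' --claw -1

```text
clock: 11.7
ee_pos: [0.5453, -0.0218, 0.0994]
tcp_rot: [36.5, 85.9, -155.1]
contact_force: [0.8, 0.0, 0.9]
grip_width: 0.0855
```

Run:
```python
from m import *
plan([.5444,-.0219,.2])
cv2.imwrite('pics/w10.png',imaging.grab_frame('wrist'))
```

```text
pos [ 0.5453 -0.0218  0.0994] tool x [-0.065 -0.03  -0.997] y-ang -101.54 z [-0.978  0.202  0.057]
shares tx ty tz total [-2.51  0.11  0.17]
```

View pics/w10.png

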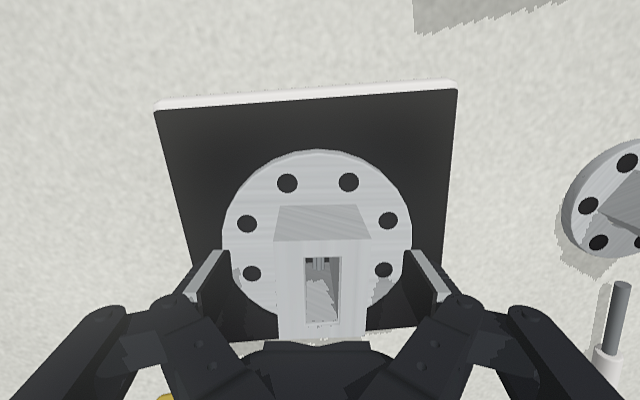

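Released and both pads are clear, with the tang visible inside the slot at about (321,263). I'll retreat straight up.

Request:
play_rows --motion '[{"tx": -0.2, "ty": 0, "tz": 0, "spin": 0}, {"tx": -0.3, "ty": 0.02, "tz": 0.02, "spin": 0}, {"tx": -0.4, "ty": 0.02, "tz": 0.02, "spin": 0}, {"tx": -0.4, "ty": 0, "tz": 0, "spin": 0}, {"tx": -0.4, "ty": 0, "tz": 0, "spin": 0}, {"tx": -0.5, "ty": 0, "tz": 0, "spin": 0}, {"tx": -0.5, "ty": 0, "tz": 0, "spin": 0}, {"tx": -0.5, "ty": 0, "tz": 0, "spin": 0}, {"tx": 0, "ty": 0, "tz": 0, "spin": 0}, {"tx": 0, "ty": 0, "tz": 0, "spin": 0}]' --claw -1

```text
clock: 12.58
ee_pos: [0.5521, -0.0186, 0.2425]
tcp_rot: [37.5, 86.1, -154.0]
contact_force: [0.2, -0.9, -0.6]
grip_width: 0.0855
```

Run:
```python
from m import *
p,R=tool();c=imaging.camera_info('wrist');i=imaging.grab_frame('wrist');cv2.imwrite('pics/w11.png',i);pickle.dump((c,p,R),open('c11.pkl','wb'))
cv2.imwrite('pics/w11c.png',cv2.resize(i[150:310,220:420],(750,600),interpolation=cv2.INTER_CUBIC))
cv2.imwrite('pics/d11.png',cv2.resize(imaging.grab_frame('side')[120:240,230:390],(800,600),interpolation=cv2.INTER_CUBIC))
print(p,[proj(c,[.5405,-.0215,z]) for z in(.076,.128)])
```

```text
[ 0.5521 -0.0186  0.2425] [(np.float64(315.80461042997456), np.float64(181.0236132238554)), (np.float64(318.06353833786403), np.float64(197.80707759812668))]
```

View pics/w11c.png

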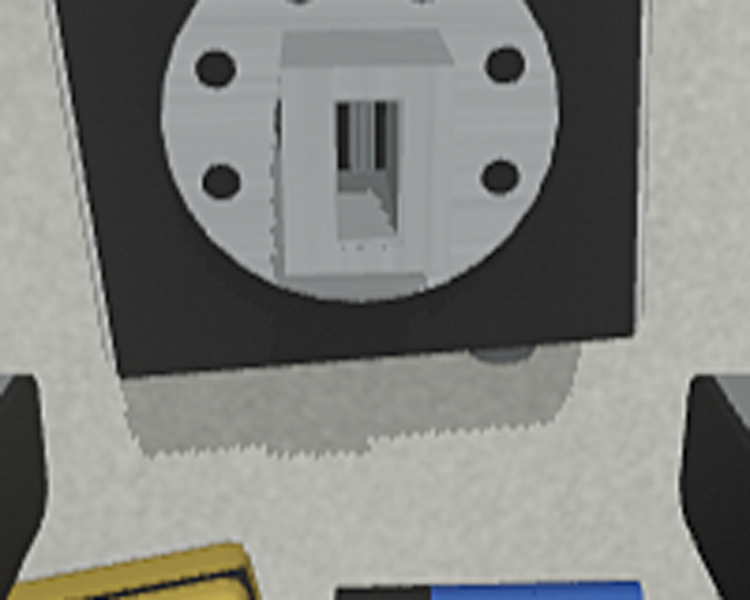

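View pics/d11.png

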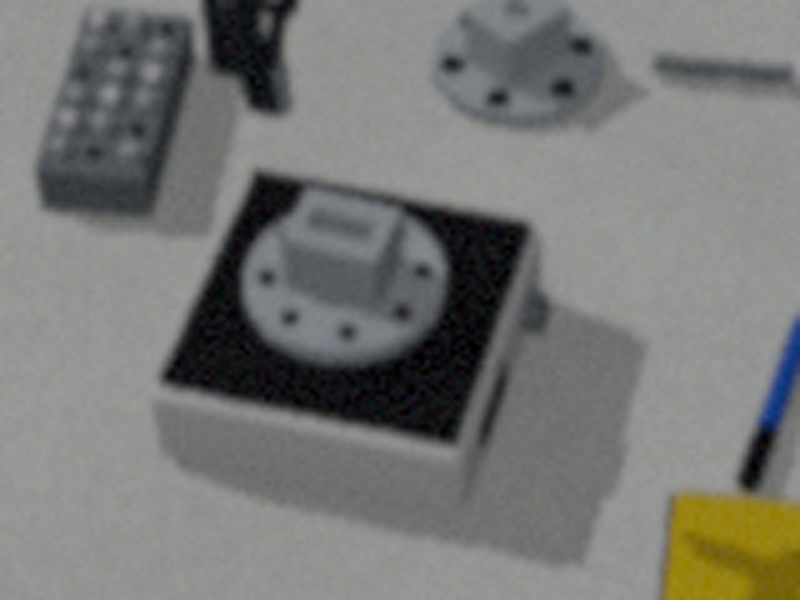

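Run:
```python
from m import *
c,p,R=pickle.load(open('c11.pkl','rb'))
g=lambda x,y,z:ray(c,220+x/3.75,150+y/3.75,z)
an=lambda a,b:np.degrees(np.arctan2(*(b-a)[1::-1]))
for P in([(283,65),(450,65),(428,273),(285,273)],[(335,100),(400,100),(397,243),(337,243)]):
    Q=[g(*q,.128) for q in P];print(np.mean(Q,0),[np.linalg.norm(Q[i]-Q[i-1]).round(4) for i in range(4)],an(Q[0],Q[3]),an(Q[1],Q[2]))
print(g(161,115,.088),g(559,115,.088),ctrl.sense()['dq'].round(2))
```

```text
[ 0.5425 -0.0204  0.128 ] [np.float64(0.0541), np.float64(0.0395), np.float64(0.0545), np.float64(0.0363)] 167.54104363281039 164.134591312926
[ 0.5421 -0.0217  0.128 ] [np.float64(0.0373), np.float64(0.0156), np.float64(0.0374), np.float64(0.0151)] 168.72017510988002 167.97599614353192
[0.5563 0.0317 0.088 ] [ 0.5327 -0.0767  0.088 ] [-0.15  1.19  0.14  1.27  0.21 -0.34 -0.08]
```

Run:
```python
from bench import workorder
print(workorder.finish_job())
```

```text
the job is handed in; nothing more can be done
None
```

The slotted head (8 small wells) is on the mixer's spindle, and I handed the job in at about 12.7 s of the 38 s allowed. No verdict came back. I gripped its hub across the long faces, turned it to the tang, lowered it over the tang while still gripped until it stopped going down, then released it and backed straight up.

Last checks from the camera pictures:
- **Position:** the slot centre is at (0.542, -0.022) against the spindle at (0.5405, -0.0215), about 2 mm off.
- **Slot direction:** 168–169° against the tang's 168–169°, with the tang visible inside the slot.
- **Seating:** the disc measures 111 mm and the hub 54 mm at the fully-down height, which fits it being seated flat. The slot measured 37 mm instead of 36 mm, which I put down to pixel noise.
- **Surroundings:** the gripper is open and about 140 mm above where it let go. I never touched the round-holed head, and it looks unmoved in the last side picture, though I did not measure it.

**What didn't go to plan:**
- **Tool tilt:** the tool drifted to about 0.08 rad of tilt while carrying the head. I could not correct it with the available moves, and it did not stop the fit.
- **Contact:** the force reading showed no clear rise when the head touched down. I judged contact from the height no longer dropping (about 0.100 m), the tool starting to level out, and the pictures after release.

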